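# Arm the class laser cutter at its guarded switch

## Task

Switch on the laser cutter at the grey box with the hinged safety cover: lift the cover well open by its bar, flip the toggle lever underneath fully over to its other side, then close the cover fully again. Leave the lever of the uncovered extractor fan switch box as it is.

Things in the scene. Friction and masses are not known exactly. Their poses are not given: they have to be found in the camera images.
- switch_box: Guarded switch box, the only one with a cover: grey case, aluminium face plate, 110 x 110 x 50 mm, fixed, level. Origin: centre of its underside; x from the grip bar's side to the hinge's side (away from the robot), y left, z up. In this frame, mm: closed cover, a grey shell, x -36 to 38, 80 wide, top at z 98; hinge axis parallel to y at x 40, z 50.
- cover_bar (a point): Centre of the cover's steel grip bar: 10 mm thick, along the box's y, 70 mm long, carried 40 mm in front of the shell by 8 mm side rods at its ends; when closed at (-76, 0, 96) mm in the box frame. Pinch it from above between the side rods, one finger in the open gap between bar and shell, jaws opened only about 35 mm; it may turn between the fingers.
- cover (a joint): Cover angle a in rad: 0 closed, grows as the bar is lifted up and over to the box's +x; stop at 2.0. The bar's centre in the box frame is then x = 40 - 116 cos a + 46 sin a, z = 50 + 116 sin a + 46 cos a (mm). Stiff hinge: stays where it is left; 1 to 2 N at the bar move it.
- toggle (a joint): Angle in rad of the steel toggle lever under the cover: 0 (off) leans 0.5 rad from upright to the box's -y (right), 1.0 (on) 0.5 rad to +y (left). Pivot axis parallel to x through (0, 0, 50) mm of the box; lever 8 mm thick, 13 mm ball at its end, centred 36 mm from the pivot. Stays where it is left; about 1 N at the ball moves it.
- fan_toggle (a joint): Angle in rad of the bare lever on the uncovered fan switch box (same case, lever and sense as the guarded one), about 0.4 m to the left or right of the guarded box. Starts at 0; to be left alone.
Not all that is in view belongs to the job. What is shaped like the switch_box but pink is not meant.

How it is judged:
By the outcome, as a careful person would: the job done as asked, in the order asked, and still so for the second after the job is handed in, with the robot touching nothing.
It also fails if it takes over 69 s, if anything falls off the work surface, if the arm or the gripper's body presses on something with over 40 N, if the wrist force passes 120 N, or if a joint passes its speed limit or range.

## Robot

A 7-joint arm with a two-finger parallel gripper is mounted at the origin on a cart in front of the work surface, level with it; the furniture and walls round the work are solid. World frame = base frame: x ahead of the robot, y to its left, z up, the work surface at z = 0. Lengths are in m, angles in rad, forces in N, time in s.
With the tool pointing down it reaches from about 0.425 to 1.025 m from the base axis. Payload 9.4 kg.
Tool frame: the origin (TCP) lies at the very end of the fingers, on their centre line; the grasp point (between the pads) lies ctrl.grip_point_offset behind it (ctrl.grip_point_offset is the distance from the TCP to the grasp point, in m); z points along the fingers, y is the line along which they close (so a half turn about z gives the same grasp; the last joint's range is limited). The gripper opens to 85 mm and grips with 20 to 120 N. Pads are 22 mm wide; open, the fingers measure 114 mm over their backs; the gripper's body (76 mm by 85 mm) begins 54 mm behind the grasp point. The pads swing forward as they close: fully open they stand 13 mm farther back than shut.
Start: joints at [1.195, 0.599, -0.003, 1.599, 0.002, 0.943, -0.08], TCP at [0.213, -0.693, 0.231] pointing down, gripper open.
Joint ranges: [-2.57, 2.57], [-0.35, 1.97], [-1.29, 1.29], [0.11, 2.56], [-1.05, 4.19], [0.11, 1.86], [-2.63, 2.63]. Speed limits (rad/s): [2.22, 2.22, 3.01, 3.01, 3.14, 3.14, 3.14].

## Interface

Orientations are given as a rotation vector (axis times angle).
In Python, from cell import sense, imaging, ctrl gives the robot as it stands. The module is installed in compiled form; this text tells all that it offers.
- The arm moves only by the tool step_arm, never from a script. Its argument "plan" is text: rows parted by semicolons, each of 7 numbers parted by spaces: the shift along the world's x, y, z in m, then the turn, a rotation vector about the world's x, y, z in rad, then the finger opening in m, from 0 to 0.0854. A call has 1 to 8 rows; each row shifts and turns the commanded pose from where the row before left it; what a row does not reach is not made up. A row lasts 1/8 s, in which the tool goes at most 62.5 mm and 10.7 degrees, less where a joint would pass 70% of its speed; a pose out of reach is approached as far as the arm can. A call is refused whole if a number of a shift passes 0.0625 or a number of a turn 0.188, either way. A call with a gripper value outside its range is refused whole. The fingers move at their own pace and stop on an object; "force" is the grip in N (left out, the last holds). Time passes only in rows, so rows that do not move let the fingers close. It gives the time, the measured TCP pose, the force, the opening and the grip force at its end, in the units of the state.
- sense(): the state, without advancing time (a new reading comes with each control period).
- imaging.camera(name): name is "scene" or "side" or "wrist"; returns a dict with "pixels" (384x512x3 uint8, red, green, blue), "intrinsics" (3x3 intrinsics, pixels), "k1" (the pictures are not rectified: a ray, as slopes to the right and down, at radius r is drawn at 1 + k1 r^2 times it, then the intrinsics apply), "position" and "attitude" of the camera in the world. Camera axes: x right, y down, z forward; pixel columns grow to the right and rows downward; lengths in m; the calibration is good to about 2 mm. A picture is of the moment at which its call begins. There is no depth.
- ctrl.sign_off(): hands the job in; it is judged then, once.
The state is a dict: "t": time; "q": joint angles; "qd": joint speeds; "joint_torque": joint torques, N m; "tool_pos": TCP position; "tool_rot": TCP orientation; "wrist_force": force on the tool from outside, world axes, zero at the start; "ft_torque": the same for the moment, N m; "finger_gap": finger opening in m; "grip_force": force on a finger pad.
Only numpy, scipy, OpenCV 4.12 (cv2) and the standard library are available. Lean on these libraries where they do the work, as an engineer would, in place of code of your own. Each camera call takes 0.05 s, during which the arm holds its last target. There are 200 camera calls.

## Working session

There is one attempt and no reset: what is moved stays moved. The work goes in short steps, Python scripts to look and compute and a tool call to move; the robot and the scene stay as the last step left them, time stands still between calls to the robot, and variables do not carry over. Pictures are saved under pics/ and viewed, at most 10 in all, crops included, and the job is handed in when it is done.

Besides the shell and the picture viewer there is one more tool, called after "Request:" in YAML: its name, and indented under it one key for each argument. step_arm: Moves the arm, as the interface text tells. Its arguments: {"type":"object","properties":{"plan":{"type":"string"},"force":{"type":"number"}},"required":["plan"]}

```bash
mkdir -p pics; cat > h.py <<'E'
import numpy as np, cv2
from scipy.spatial.transform import Rotation as R
from cell import sense, imaging, ctrl
def cam(n):
    c=imaging.camera(n); a=np.array(c["attitude"],float)
    c["R"]=a if a.shape==(3,3) else (R.from_rotvec(a).as_matrix() if a.size==3 else R.from_quat(a).as_matrix())
    return c
def save(c,f): cv2.imwrite("pics/"+f,cv2.cvtColor(c["pixels"],cv2.COLOR_RGB2BGR))
def proj(c,P):
    p=(np.atleast_2d(P)-c["position"])@c["R"]; s=p[:,:2]/p[:,2:]
    s=s*(1+c["k1"]*(s**2).sum(1,keepdims=True)); K=np.array(c["intrinsics"])
    return s@K[:2,:2].T+K[:2,2]
def ray(c,uv):
    K=np.array(c["intrinsics"]); d=np.linalg.inv(K)@[uv[0],uv[1],1]; t=d[:2].copy(); s=t.copy()
    for _ in range(30): s=t/(1+c["k1"]*(s@s))
    return c["R"]@[s[0],s[1],1]
def atz(c,uv,z):
    d=ray(c,uv); return c["position"]+d*(z-c["position"][2])/d[2]
E
python3 - <<'E'
from h import *
a=cam("scene");b=cam("side")
import pickle; pickle.dump((a,b),open("c0.pkl","wb"))
for c in(a,b): print(c["position"],c["attitude"],c["k1"],c["intrinsics"])
save(a,"a.png");save(b,"b.png");print(sense(),ctrl.grip_point_offset)
E
```

```text
[-0.12090177  0.52098166  0.86988   ] [-0.9958897   2.4207532  -1.08272024] -0.1367212484187656 [[441.9007779    0.         250.67073395]
 [  0.         441.9007779  189.65243943]
 [  0.           0.           1.        ]]
[0.1542353  0.95694083 0.7908952 ] [-0.41847453  2.61184793 -1.4306166 ] -0.0030645760170546683 [[466.87511285   0.         256.79658899]
 [  0.         466.87511285 185.91683547]
 [  0.           0.           1.        ]]
{'t': 0.1, 'q': array([ 1.19527008,  0.60003024, -0.00256309,  1.60003006,  0.00177143,
        0.94287862, -0.07980527]), 'qd': array([ 8.14178543e-04, -1.98641992e-03, -1.09092090e-03, -1.25485731e-04,
       -2.11020882e-04,  9.87632823e-04,  6.60946814e-05]), 'joint_torque': array([ 5.82479755e-03, -7.77990746e+01,  1.57096244e+00, -2.58621812e+01,
        1.27869268e-02,  5.49439035e-03,  7.12975407e-05]), 'tool_pos': array([ 0.2133288 , -0.69248238,  0.23052083]), 'tool_rot': array([-3.10528095e+00, -4.67537086e-01,  4.56356855e-04]), 'wrist_force': array([-0.91263876,  0.12646972, -0.31138256]), 'ft_torque': array([-0.00136203, -0.02485811,  0.00403901]), 'grip_force': 0.0, 'finger_gap': 0.0854793126337707} 0.0187
```

View pics/a.png

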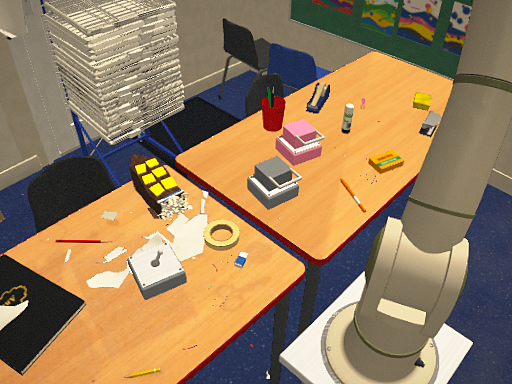

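View pics/b.png

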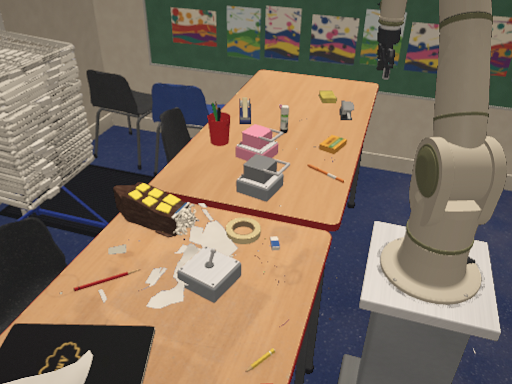

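Scene picture candidates: the grey covered box at (273,181), the pink covered box at (299,140), which is not meant, and the bare fan box at (157,265), to be left alone. In the side picture they are at (260,176), (257,143) and (209,272). I choose the grey covered one and check it in a close crop.

```bash
python3 - <<'E'
import pickle
from h import *
a,b=pickle.load(open("c0.pkl","rb"))
for c,uv in((a,(273,205)),(b,(260,195))): print(atz(c,uv,0.0))
A=cv2.resize(a["pixels"][145:215,235:315],None,fx=5,fy=5,interpolation=cv2.INTER_CUBIC)
B=cv2.resize(b["pixels"][140:210,225:305],None,fx=5,fy=5,interpolation=cv2.INTER_CUBIC)
save({"pixels":np.hstack([A,B])},"crop.png")
E
```

```text
[ 4.68805399e-01 -1.69287729e-01 -1.11022302e-16]
[ 0.49260203 -0.17418883  0.        ]
```

View pics/crop.png

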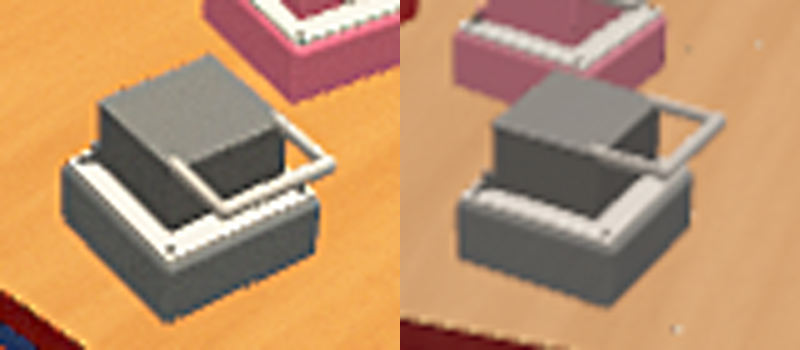

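The crop shows the grey box with closed cover; bar ends are at scene (280,187) and (301,178), and the near bottom corner is at (269,209). It is the box I want. Next I fit its pose from corners in both views.

```bash
python3 - <<'E'
import pickle
from h import *
from scipy.optimize import least_squares
a,b=pickle.load(open("c0.pkl","rb"))
M=[(-.076,.035,.096),(-.076,-.035,.096),(-.055,.055,0),(.055,.055,0),(-.055,-.055,0),(-.055,.055,.05),(.055,.055,.05),(-.055,-.055,.05),(.038,.04,.098),(.038,-.04,.098),(-.036,-.04,.098)]
U=[(225,210),(332,165),(168,320),(62,212),(316,247),(170,265),(62,165),(318,200),(100,102),(208,55),(282,125)]
V=[(265,168),(318,120),(208,305),(60,258),(288,225),(208,262),(58,215),(290,185),(95,120),(150,72),(258,105)]
M=np.array(M);U=np.array(U)/5+[235,145]-.4;V=np.array(V)/5+[225,140]-.4
def W(p): return R.from_euler('z',p[2]).apply(M)+[p[0],p[1],0]
f=lambda p:np.r_[(proj(a,W(p))-U).ravel(),(proj(b,W(p))-V).ravel()]
for fs in(f,lambda p:f(p)[:22],lambda p:f(p)[22:]):
    s=least_squares(fs,[.55,-.2,0],loss='soft_l1');print(s.x,np.abs(s.fun).mean())
    if fs is f: print(s.fun.reshape(2,-1,2).round(1).tolist()); print(W(s.x)[:2])
E
```

```text
[ 0.50519703 -0.20544807 -0.19360232] 1.1760413069907871
[[[0.2, 0.4], [-0.6, -0.2], [-0.2, 2.6], [-0.9, 2.5], [0.8, 2.3], [-0.1, 0.5], [-1.0, -1.1], [1.7, -1.3], [-0.8, -0.3], [0.5, -0.6], [1.7, -1.1]], [[-0.4, 0.8], [-0.5, -0.1], [0.3, 2.2], [-1.8, 1.3], [0.7, 0.9], [0.8, -3.3], [-1.6, -4.0], [1.0, -4.7], [-1.6, 0.5], [0.5, -1.1], [0.3, -1.8]]]
[[ 0.43735073 -0.15647992  0.096     ]
 [ 0.42388306 -0.22517215  0.096     ]]
[ 0.5056873  -0.20604037 -0.19822762] 0.9795944007966
[ 0.50458319 -0.2039009  -0.18507332] 1.371006501253097
```

Request:
step_arm:
  plan: "0.018 0.042 0 0 0 0.09 0.035;0.018 0.042 0 0 0 0.09 0.035;0.018 0.042 0 0 0 0.09 0.035;0.018 0.042 0 0 0 0.09 0.035;0.018 0.042 0 0 0 0.09 0.035;0.018 0.042 0 0 0 0.09 0.035;0.018 0.042 0 0 0 0.09 0.035;0.018 0.042 0 0 0 0.09 0.035"

```text
t: 1.1
tool_pos: [0.3577, -0.3554, 0.2312]
tool_rot: [-2.74, -1.536, 0.0]
wrist_force: [0.5, -0.5, -0.3]
finger_gap: 0.0352
grip_force: 0.0
```

Request:
step_arm:
  plan: "0.018 0.042 0 0 0 0.09 0.035;0.018 0.042 0 0 0 0.09 0.035;0.018 0.042 0 0 0 0.09 0.035;0.018 0.040 0 0 0 0.09 0.035;0 0 0 0 0 0 0.035;0 0 0 0 0 0 0.035"

```text
t: 1.85
tool_pos: [0.429, -0.1913, 0.2311]
tool_rot: [-2.425, -1.997, 0.001]
wrist_force: [0.1, -0.1, -0.2]
finger_gap: 0.0354
grip_force: 0.0
```

```bash
cat >> h.py <<'E'
BOX=np.array([.5052,-.2054,-.1936])
def w(p): return R.from_euler('z',BOX[2]).apply(p)+[BOX[0],BOX[1],0]
def st():
    s=sense(); m=R.from_rotvec(s["tool_rot"]).as_matrix()
    l=R.from_euler('z',-BOX[2]).apply(s["tool_pos"]-[BOX[0],BOX[1],0])
    print("t",s["t"],"tcp",s["tool_pos"].round(4),"in box",l.round(4),"z",m[:,2].round(3),"yaw y",np.arctan2(m[1,1],m[0,1]).round(3),"F",s["wrist_force"].round(1),"gap",s["finger_gap"].round(4),"grip",s["grip_force"])
E
python3 - <<'E'
from h import *
st(); c=cam("wrist"); print(proj(c,w([[-.076,.035,.096],[-.076,-.035,.096],[-.036,.04,.098],[-.036,-.04,.098],[.038,.04,.098]])).round(1))
save(c,"w1.png"); import pickle; pickle.dump(c,open("w1.pkl","wb"))
E
```

```text
Traceback (most recent call last):
  File "h.py", line 24, in st
    print("t",s["t"],"tcp",s["tool_pos"].round(4),"in box",l.round(4),"z",m[:,2].round(3),"yaw y",np.arctan2(m[1,1],m[0,1]).round(3),"F",s["wrist_force"].round(1),"gap",s["finger_gap"].round(4),"grip",s["grip_force"])
                                                                                                                                                                         ^^^^^^^^^^^^^^^^^^^^^
AttributeError: 'float' object has no attribute 'round'
```

```bash
sed -i 's/s\["finger_gap"\].round(4)/round(s["finger_gap"],4)/' h.py
python3 - <<'E'
from h import *
st(); c=cam("wrist"); print(proj(c,w([[-.076,.035,.096],[-.076,-.035,.096],[-.036,.04,.098],[-.036,-.04,.098],[.038,.04,.098]])).round(1))
save(c,"w1.png"); import pickle; pickle.dump(c,open("w1.pkl","wb"))
E
```

```text
t 1.85 tcp [ 0.429  -0.1913  0.2311] in box [-0.0775 -0.0009  0.2311] z [-0.001 -0.    -1.   ] yaw y -0.193 F [ 0.1 -0.1 -0.2] gap 0.0354 grip 0.0
[[251.8 151. ]
 [251.6 216. ]
 [292.5 146.3]
 [288.8 221.1]
 [368.1 146.3]]
```

View pics/w1.png

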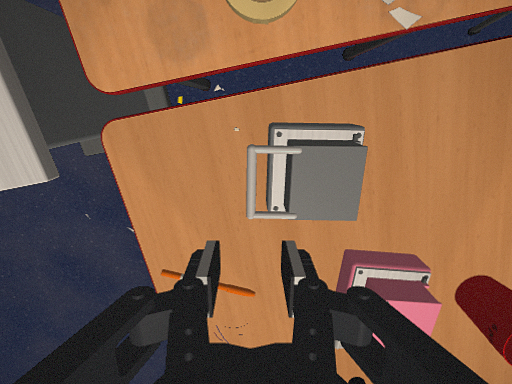

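The wrist view shows the bar at column 252, rows 149–216, where my fit puts it (252, 151–216), so the pose holds. Now I go down and pinch it.

Request:
step_arm:
  plan: "0.0015 0 -0.04 0 0 0 0.035;0 0 -0.04 0 0 0 0.035;0 0 -0.04 0 0 0 0.035;0 0 -0.02 0 0 0 0.035;0 0 -0.014 0 0 0 0.035;0 0 0 0 0 0 0.035"
  force: 25

```text
t: 2.65
tool_pos: [0.4304, -0.1914, 0.0767]
tool_rot: [-2.425, -1.996, 0.002]
wrist_force: [-0.4, 0.4, 0.2]
finger_gap: 0.035
grip_force: 0.0
```

Request:
step_arm:
  plan: "0 0 0 0 0 0 0.0;0 0 0 0 0 0 0.0;0 0 0 0 0 0 0.0;0 0 0 0 0 0 0.0;0 0 0 0 0 0 0"
  force: 25

```text
t: 3.28
tool_pos: [0.4296, -0.191, 0.0779]
tool_rot: [-2.424, -1.997, 0.002]
wrist_force: [-6.1, 1.2, 7.0]
finger_gap: 0.009
grip_force: 25.7
```

```bash
python3 - <<'E'
from h import *
st()
a=np.linspace(0,1.8,25); x=.04-.116*np.cos(a)+.046*np.sin(a); z=.05+.116*np.sin(a)+.046*np.cos(a)
P=w(np.c_[x,0*x,z]); print(np.c_[a[1:],np.diff(P,axis=0)].round(4))
E
```

```text
t 3.275 tcp [ 0.4296 -0.191   0.0779] in box [-0.0769 -0.0004  0.0779] z [-0.002 -0.    -1.   ] yaw y -0.193 F [-6.1  1.2  7. ] gap 0.009 grip 25.683516561985016
[[ 7.500e-02  3.700e-03 -7.000e-04  8.600e-03]
 [ 1.500e-01  4.300e-03 -8.000e-04  8.300e-03]
 [ 2.250e-01  4.900e-03 -1.000e-03  7.900e-03]
 [ 3.000e-01  5.500e-03 -1.100e-03  7.500e-03]
 [ 3.750e-01  6.000e-03 -1.200e-03  7.100e-03]
 [ 4.500e-01  6.500e-03 -1.300e-03  6.600e-03]
 [ 5.250e-01  7.000e-03 -1.400e-03  6.100e-03]
 [ 6.000e-01  7.400e-03 -1.500e-03  5.500e-03]
 [ 6.750e-01  7.800e-03 -1.500e-03  4.900e-03]
 [ 7.500e-01  8.100e-03 -1.600e-03  4.300e-03]
 [ 8.250e-01  8.400e-03 -1.700e-03  3.700e-03]
 [ 9.000e-01  8.700e-03 -1.700e-03  3.000e-03]
 [ 9.750e-01  8.900e-03 -1.700e-03  2.400e-03]
 [ 1.050e+00  9.000e-03 -1.800e-03  1.700e-03]
 [ 1.125e+00  9.100e-03 -1.800e-03  1.000e-03]
 [ 1.200e+00  9.200e-03 -1.800e-03  3.000e-04]
 [ 1.275e+00  9.200e-03 -1.800e-03 -4.000e-04]
 [ 1.350e+00  9.100e-03 -1.800e-03 -1.100e-03]
 [ 1.425e+00  9.000e-03 -1.800e-03 -1.800e-03]
 [ 1.500e+00  8.900e-03 -1.700e-03 -2.500e-03]
 [ 1.575e+00  8.600e-03 -1.700e-03 -3.200e-03]
 [ 1.650e+00  8.400e-03 -1.600e-03 -3.800e-03]
 [ 1.725e+00  8.100e-03 -1.600e-03 -4.400e-03]
 [ 1.800e+00  7.700e-03 -1.500e-03 -5.000e-03]]
```

Request:
step_arm:
  plan: "0.0037 -0.0007 0.0086 0 0 0 0;0.0043 -0.0008 0.0083 0 0 0 0;0.0049 -0.001 0.0079 0 0 0 0;0.0055 -0.0011 0.0075 0 0 0 0;0.006 -0.0012 0.0071 0 0 0 0;0.0065 -0.0013 0.0066 0 0 0 0;0.007 -0.0014 0.0061 0 0 0 0;0.0074 -0.0015 0.0055 0 0 0 0"

```text
t: 4.28
tool_pos: [0.4737, -0.2002, 0.1359]
tool_rot: [-2.423, -1.996, 0.006]
wrist_force: [-10.7, -0.0, 11.1]
finger_gap: 0.009
grip_force: 25.6
```

Request:
step_arm:
  plan: "0.0078 -0.0015 0.0049 0 0 0 0;0.0081 -0.0016 0.0043 0 0 0 0;0.0084 -0.0017 0.0037 0 0 0 0;0.0087 -0.0017 0.003 0 0 0 0;0.0089 -0.0017 0.0024 0 0 0 0;0.009 -0.0018 0.0017 0 0 0 0;0.0091 -0.0018 0.001 0 0 0 0;0.0092 -0.0018 0.0003 0 0 0 0"

```text
t: 5.28
tool_pos: [0.5458, -0.2148, 0.1568]
tool_rot: [2.424, 1.996, -0.001]
wrist_force: [-3.4, -4.2, 0.7]
finger_gap: 0.0089
grip_force: 25.2
```

Request:
step_arm:
  plan: "0.0092 -0.0018 -0.0004 0 0 0 0;0.0091 -0.0018 -0.0011 0 0 0 0;0.009 -0.0018 -0.0018 0 0 0 0;0.0089 -0.0017 -0.0025 0 0 0 0;0.0086 -0.0017 -0.0032 0 0 0 0;0.0084 -0.0016 -0.0038 0 0 0 0;0.0081 -0.0016 -0.0044 0 0 0 0;0.0077 -0.0015 -0.005 0 0 0 0"

```text
t: 6.28
tool_pos: [0.6149, -0.2282, 0.1342]
tool_rot: [2.424, 1.996, -0.001]
wrist_force: [-1.6, -3.9, 0.7]
finger_gap: 0.0088
grip_force: 24.9
```

```bash
python3 - <<'E'
from h import *
st()
a=1.8;print(.04-.116*np.cos(a)+.046*np.sin(a),.05+.116*np.sin(a)+.046*np.cos(a)-.0187)
E
```

```text
t 6.275 tcp [ 0.6149 -0.2282  0.1342] in box [ 0.112  -0.0013  0.1342] z [ 0.    -0.001 -1.   ] yaw y -0.193 F [-1.6 -3.9  0.7] gap 0.0088 grip 24.881036281585693
0.11115243400479508 0.13381502882598864
```

Request:
step_arm:
  plan: "0 0 0 0 0 0 0.035;0 0 0 0 0 0 0.035;0 0 0 0 0 0 0.035;0 0 0 0 0 0 0.035;0 0 0.02 0 0 0 0.035;0 0 0.03 0 0 0 0.035;0 0 0.03 0 0 0 0.035;0 0 0 0 0 0 0.035"

```text
t: 7.28
tool_pos: [0.616, -0.2273, 0.2179]
tool_rot: [2.421, 1.995, 0.005]
wrist_force: [1.0, 0.4, -1.1]
finger_gap: 0.0352
grip_force: 0.0
```

Request:
step_arm:
  plan: "-0.031 -0.0055 0 0 0 0 0;-0.031 -0.0055 0 0 0 0 0;-0.031 -0.0055 0 0 0 0 0;-0.031 -0.0055 0 0 0 0 0;0 0 0 0 0 0 0;0 0 0 0 0 0 0"

```text
t: 8.02
tool_pos: [0.491, -0.2489, 0.2143]
tool_rot: [2.424, 1.998, 0.001]
wrist_force: [0.6, 0.1, -0.3]
finger_gap: 0.0002
grip_force: 0.0
```

```bash
python3 - <<'E'
from h import *
st(); c=cam("side"); a=cam("scene")
T=np.array([0,-.0173,.0816]); 
for k in(c,a): print(proj(k,w([T,[.111,0,.1525]])).round(1))
f=lambda k,u,v:cv2.resize(k["pixels"][v:v+80,u:u+80],None,fx=5,fy=5,interpolation=cv2.INTER_CUBIC)
save({"pixels":np.hstack([f(a,235,120),f(c,220,110)])},"open.png")
E
```

```text
t 8.025 tcp [ 0.491  -0.2489  0.2143] in box [-0.0055 -0.0454  0.2143] z [ 0.001 -0.    -1.   ] yaw y -0.192 F [ 0.6  0.1 -0.3] gap 0.0002 grip 0.0
[[262.3 163.8]
 [227.8 136.6]]
[[278.1 169.2]
 [251.  131.7]]
```

View pics/open.png

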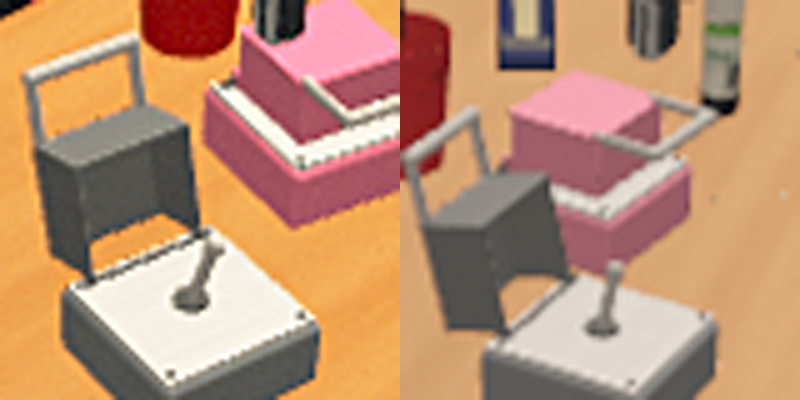

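The cover stands open, and the lever's ball is at scene (278,168), side (263,164), within a pixel of prediction, leaning right (off). Now I descend on its right side and sweep left.

Request:
step_arm:
  plan: "0 0 -0.04 0 0 0 0;0 0 -0.04 0 0 0 0;0 0 -0.035 0 0 0 0;0 0 -0.02 0 0 0 0;0 0 -0.009 0 0 0 0;0 0 0 0 0 0 0"

```text
t: 8.88
tool_pos: [0.4908, -0.2486, 0.0697]
tool_rot: [-2.423, -1.999, 0.0]
wrist_force: [-0.0, 0.1, 0.9]
finger_gap: 0.0003
grip_force: 0.0
```

Request:
step_arm:
  plan: "0.0012 0.0059 0 0 0 0 0;0.0012 0.0059 0 0 0 0 0;0.0012 0.0059 0 0 0 0 0;0.0012 0.0059 0 0 0 0 0;0.0012 0.0059 0 0 0 0 0;0.0012 0.0059 0 0 0 0 0;0.0012 0.0059 0 0 0 0 0;0 0 0 0 0 0 0"

```text
t: 9.88
tool_pos: [0.4989, -0.2069, 0.0699]
tool_rot: [-2.423, -1.999, -0.0]
wrist_force: [0.1, -0.5, -0.0]
finger_gap: -0.0002
grip_force: 0.0
```

```bash
python3 -c "
from h import *
st()"
```

```text
t 9.875 tcp [ 0.4989 -0.2069  0.0699] in box [-0.0059 -0.0027  0.0699] z [-0.  0. -1.] yaw y -0.191 F [ 0.1 -0.5 -0. ] gap -0.0002 grip 1.416614026084062e-05
```

Push a bit more, in small steps, until the stop is felt.

Request:
step_arm:
  plan: "0.0004 0.002 0 0 0 0 0;0.0004 0.002 0 0 0 0 0;0 0 0 0 0 0 0"

```text
t: 10.25
tool_pos: [0.4992, -0.2048, 0.07]
tool_rot: [2.425, 1.996, -0.002]
wrist_force: [-2.1, -4.6, 0.1]
finger_gap: 0.0001
grip_force: 2.3
```

Request:
step_arm:
  plan: "0.0003 0.0015 0 0 0 0 0;0 0 0 0 0 0 0"

```text
t: 10.5
tool_pos: [0.4991, -0.2044, 0.07]
tool_rot: [2.426, 1.995, -0.004]
wrist_force: [-2.6, -8.5, 0.1]
finger_gap: -0.0001
grip_force: 4.0
```

Request:
step_arm:
  plan: "-0.002 -0.01 0 0 0 0 0;-0.002 -0.01 0 0 0 0 0;0 0 0.04 0 0 0 0;0 0 0.04 0 0 0 0;0 0 0.04 0 0 0 0;0 0 0.028 0 0 0 0;0 0 0 0 0 0 0.035;0 0 0 0 0 0 0.035"

```text
t: 11.5
tool_pos: [0.4954, -0.2223, 0.2174]
tool_rot: [-2.424, -1.998, 0.001]
wrist_force: [0.3, 0.6, -0.0]
finger_gap: 0.035
grip_force: 0.0
```

```bash
python3 - <<'E'
from h import *
st(); s=sense(); print("to bar", w([.1115,0,0])[:2]-s["tool_pos"][:2])
c=cam("side"); a=cam("scene")
for k in(a,c): print(proj(k,w([[0,.0173,.0816],[.111,0,.1525]])).round(1))
f=lambda k,u,v:cv2.resize(k["pixels"][v:v+80,u:u+80],None,fx=5,fy=5,interpolation=cv2.INTER_CUBIC)
save({"pixels":np.hstack([f(a,235,120),f(c,220,110)])},"on.png")
E
```

```text
t 11.5 tcp [ 0.4954 -0.2223  0.2174] in box [-0.0063 -0.0185  0.2174] z [-0.001  0.    -1.   ] yaw y -0.192 F [ 0.3  0.6 -0. ] gap 0.035 grip 0.0
to bar [ 0.11920486 -0.00450594]
[[268.2 173.5]
 [251.  131.7]]
[[256.9 168.8]
 [227.8 136.6]]
```

View pics/on.png

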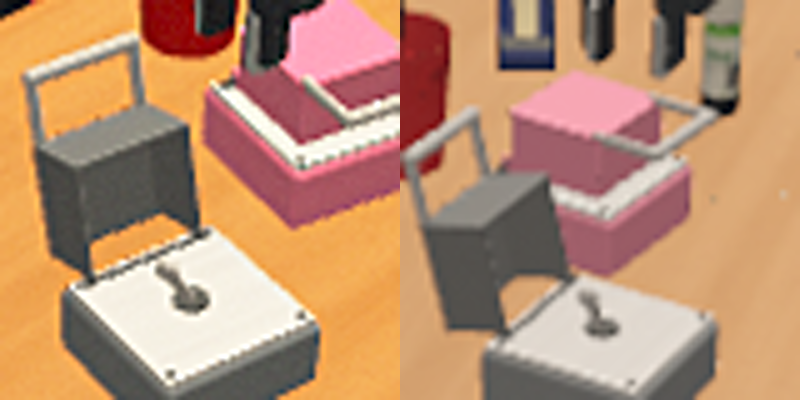

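The lever is now over: ball at scene (268,174), side (257,169), exactly where "on" should be. Next I go back to the bar.

Request:
step_arm:
  plan: "0.03 -0.0011 0 0 0 0 0.035;0.03 -0.0011 0 0 0 0 0.035;0.03 -0.0011 0 0 0 0 0.035;0.029 -0.0011 0 0 0 0 0.035;0 0 0 0 0 0 0.035;0 0 -0.03 0 0 0 0.035;0 0 -0.03 0 0 0 0.035;0 0 -0.023 0 0 0 0.035"

```text
t: 12.6
tool_pos: [0.6132, -0.2265, 0.1329]
tool_rot: [-2.422, -1.997, 0.003]
wrist_force: [-0.5, -0.2, 0.8]
finger_gap: 0.0349
grip_force: 0.0
```

Request:
step_arm:
  plan: "0 0 0 0 0 0 0;0 0 0 0 0 0 0;0 0 0 0 0 0 0;0 0 0 0 0 0 0;0 0 0 0 0 0 0"
  force: 25

```text
t: 13.22
tool_pos: [0.6137, -0.2264, 0.1348]
tool_rot: [-2.423, -1.997, 0.002]
wrist_force: [-4.9, 2.0, -7.2]
finger_gap: 0.0089
grip_force: 24.3
```

```bash
python3 -c "
from h import *
st()"
```

```text
t 13.225 tcp [ 0.6137 -0.2264  0.1348] in box [0.1106 0.0003 0.1348] z [-0.002  0.    -1.   ] yaw y -0.192 F [-4.9  2.  -7.2] gap 0.0089 grip 24.338002502918243
```

Bar gripped; reverse the arc.

Request:
step_arm:
  plan: "-0.0077 0.0015 0.005 0 0 0 0;-0.0081 0.0016 0.0044 0 0 0 0;-0.0084 0.0016 0.0038 0 0 0 0;-0.0086 0.0017 0.0032 0 0 0 0;-0.0089 0.0017 0.0025 0 0 0 0;-0.009 0.0018 0.0018 0 0 0 0;-0.0091 0.0018 0.0011 0 0 0 0;-0.0092 0.0018 0.0004 0 0 0 0"

```text
t: 14.22
tool_pos: [0.547, -0.2126, 0.1583]
tool_rot: [2.422, 1.997, 0.004]
wrist_force: [2.3, 5.3, 0.3]
finger_gap: 0.0086
grip_force: 25.1
```

Request:
step_arm:
  plan: "-0.0092 0.0018 -0.0003 0 0 0 0;-0.0091 0.0018 -0.001 0 0 0 0;-0.009 0.0018 -0.0017 0 0 0 0;-0.0089 0.0017 -0.0024 0 0 0 0;-0.0087 0.0017 -0.003 0 0 0 0;-0.0084 0.0017 -0.0037 0 0 0 0;-0.0081 0.0016 -0.0043 0 0 0 0;-0.0078 0.0015 -0.0049 0 0 0 0"

```text
t: 15.22
tool_pos: [0.4773, -0.1986, 0.1365]
tool_rot: [2.422, 1.998, 0.003]
wrist_force: [1.1, 5.7, 5.6]
finger_gap: 0.0096
grip_force: 26.3
```

Request:
step_arm:
  plan: "-0.0074 0.0015 -0.0055 0 0 0 0;-0.007 0.0014 -0.0061 0 0 0 0;-0.0065 0.0013 -0.0066 0 0 0 0;-0.006 0.0012 -0.0071 0 0 0 0;-0.0055 0.0011 -0.0075 0 0 0 0;-0.0049 0.001 -0.0079 0 0 0 0;-0.0043 0.0008 -0.0083 0 0 0 0;-0.0037 0.0007 -0.0086 0 0 0 0"

```text
t: 16.23
tool_pos: [0.4312, -0.1895, 0.0785]
tool_rot: [2.423, 2.0, 0.001]
wrist_force: [0.9, 8.4, 2.4]
finger_gap: 0.009
grip_force: 27.1
```

Request:
step_arm:
  plan: "0 0 -0.001 0 0 0 0;0 0 0 0 0 0 0"

```text
t: 16.48
tool_pos: [0.4308, -0.1894, 0.0774]
tool_rot: [-2.422, -1.999, 0.0]
wrist_force: [-0.8, 8.5, 0.0]
finger_gap: 0.0088
grip_force: 27.1
```

```bash
python3 -c "
from h import *
st()"
```

```text
t 16.475 tcp [ 0.4308 -0.1894  0.0774] in box [-0.0761  0.0014  0.0774] z [-0.001  0.001 -1.   ] yaw y -0.191 F [-0.8  8.5  0. ] gap 0.0088 grip 27.06880420446396
```

No stop felt yet; press down gently until it shows.

Request:
step_arm:
  plan: "0 0 -0.002 0 0 0 0;0 0 0 0 0 0 0"

```text
t: 16.73
tool_pos: [0.43, -0.1893, 0.0754]
tool_rot: [-2.421, -1.999, 0.001]
wrist_force: [-2.1, 7.8, 1.0]
finger_gap: 0.0086
grip_force: 27.2
```

Request:
step_arm:
  plan: "0 0 -0.002 0 0 0 0;0 0 0 0 0 0 0"

```text
t: 16.98
tool_pos: [0.4299, -0.1894, 0.0743]
tool_rot: [-2.422, -1.999, 0.002]
wrist_force: [-4.6, 9.0, 18.4]
finger_gap: 0.009
grip_force: 28.9
```

Request:
step_arm:
  plan: "0 0 0 0 0 0 0.035;0 0 0 0 0 0 0.035;0 0 0 0 0 0 0.035;0 0 0 0 0 0 0.035;0 0 0.03 0 0 0 0.035;0 0 0.04 0 0 0 0.035;0 0 0.04 0 0 0 0.035;0 0 0.04 0 0 0 0.035"

```text
t: 17.98
tool_pos: [0.4311, -0.1905, 0.2245]
tool_rot: [-2.424, -1.998, 0.0]
wrist_force: [-0.3, -0.3, -0.4]
finger_gap: 0.0354
grip_force: 0.0
```

```bash
python3 - <<'E'
from h import *
import pickle
st(); c=cam("side"); a=cam("scene"); o=pickle.load(open("c0.pkl","rb"))
def f(k,u,v): return cv2.resize(k["pixels"][v:v+70,u:u+80],None,fx=5,fy=5,interpolation=cv2.INTER_CUBIC)
for k,q,u,v in((a,o[0],235,145),(c,o[1],225,140)):
    d=np.abs(k["pixels"][v:v+70,u:u+80].astype(int)-q["pixels"][v:v+70,u:u+80]).max(2); print((d>30).sum(), d.max(), np.argwhere(d>30)[:10].tolist())
save({"pixels":np.hstack([f(a,235,145),f(c,225,140)])},"closed.png")
E
```

```text
t 17.975 tcp [ 0.4311 -0.1905  0.2245] in box [-0.0756  0.0004  0.2245] z [-0.  0. -1.] yaw y -0.192 F [-0.3 -0.3 -0.4] gap 0.0354 grip 0.0
7 91 [[0, 60], [0, 61], [0, 62], [0, 63], [0, 64], [20, 19], [29, 63]]
0 5 []
```

View pics/closed.png

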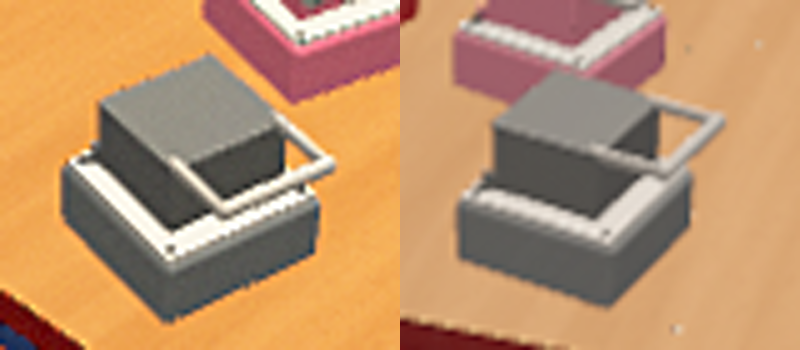

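The cover is closed: both views match the first pictures almost pixel for pixel (bar ends again at scene (280,187) and (301,178)), and the gripper is clear. Handing in.

```bash
python3 -c "
from h import *
print(ctrl.sign_off())"
```

```text
the job is handed in; nothing more can be done
None
```

I opened the guarded box's cover, flipped the lever fully over to "on", closed the cover again, left the fan switch alone, and handed the job in at about 18 s.

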